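# Set the dowelling jig and hold its spring clamp open

## Task

Get the dowelling jig ready for the next board: turn the round handwheel, regripping as often as needed, until the steel blade at the back of the carriage stands in line with the blade of the pointer clip. Then take the upright handle of the spring clamp, pull it out until the front edge of its foot is level with the mark across the carriage, and keep it there: finish while still gripping the handle, because the clamp springs shut when let go. Leave the board, the glue bottle and the pencil where they lie.

Things in the scene. Friction and masses are not known exactly. Their poses are not given: they have to be found in the camera images.
- jig: Dowelling jig, screwed to the bench: plywood base 300 x 300 mm, 18 mm thick (it reaches from 165 mm on the -x side of the origin to 135 mm on the +x side, and 150 mm to either side in y). Origin at the underside of the base, at bench height. Its -x axis points roughly to the robot, +y to the robot's left, z up. Everything below is mounted square to it, and a carriage slides on it along y.
- wheel_grip (a point): Centre of the black round handwheel, on its upright axis, half way up its rim. The wheel is a solid knurled disc of 56 mm diameter and 28 mm height (rim from 14 mm below to 14 mm above this point), on a thin stem 22 mm tall above a 60 x 60 mm grey gearbox whose top is 36 mm below this point. Meant to be gripped across its diameter from above. Needs about 0.22 N m to turn and stays where it is left.
- wheel (a joint): Angle of the handwheel in rad, 0 at the start, growing clockwise seen from above; range 0 to 6. The wheel drives the carriage by a rack: each rad clockwise draws the carriage 10 mm towards the wheel (jig -y), anticlockwise sends it back. Pushing the carriage itself hardly moves it (over 20 N).
- carriage_index (a point): Tip of the upright steel index blade (3 mm thick in y, 20 mm tall) at the back (+x) of the carriage, on its centre line; the point is at the blade's top, far end. The carriage is an aluminium plate 240 x 70 mm that slides along jig y. At the start it stands 20 to 44 mm on the +y side of the pointer.
- pointer_tip (a point): Tip of the pointer clip's upright steel blade (3 mm thick in y), a fixed clip standing on the jig base just behind (+x of) the carriage; the point is at the blade's top, on the side towards the carriage. Axes parallel to the jig's. The carriage is set when the index blade and this blade are in line: same jig y.
- handle_grip (a point): Grip point of the spring clamp's handle: an upright black round handle of 22 mm diameter, whose top is 25 mm above this point and whose lower end is 41 mm below it, standing on a dark steel foot (25 mm along x, 44 mm wide, 18 mm high). It moves with the carriage and the clamp. Nearest tall part is the grey spring box, 27 mm behind (+x of) the handle's axis when the clamp is shut and 33 mm lower than this point at its top. Can be gripped from above at any yaw.
- clamp (a joint): How far the spring clamp is pulled out, in m: 0 shut (jaws closed), growing as the handle is pulled along jig -x towards the robot; stop at 0.050. At the mark it reads 0.035. The spring pulls back with about 4 N when shut, 11 N at the mark, 14 N at the stop.
- foot_edge (a point): Middle of the front (-x) lower edge of the clamp's foot. It is to be level with pull_mark along jig x.
- pull_mark (a point): The mark: middle of a thin dark line scribed across the front of the carriage plate, with a small upright steel tab at each end (3 mm thick, 12 mm high, 63 mm apart). Moves with the carriage. 35 mm in front of (jig -x of) the foot's front edge when the clamp is shut.
- board: Loose pine board 180 x 90 x 28 mm lying beside the jig on its +y side; origin at the centre of its underside. Leave alone.
- glue: White glue bottle, 54 mm diameter, 130 mm tall, standing at the -y side of the jig; origin at the centre of its underside. Leave alone.
- pencil: Flat carpenter's pencil 166 x 14 x 8 mm lying at the -y side of the jig; origin at the underside, near its middle. Leave alone.

How it is judged (in metres and radians):
On the way, in this order (a step that is already met when the one before it is completed fails the run):
1. the fingers turn the handwheel, clamp still shut (contact force between the fingers and wheel above 2 N and value of joint wheel above 0.5 rad and value of joint clamp below 0.008 m), for 0.1 s.
2. the carriage's index blade is in line with the pointer, within 3 mm, clamp still shut (y of carriage_index in the frame of pointer_tip between -0.003 and 0.003 m and value of joint clamp below 0.008 m), for 0.3 s.
3. the clamp is pulled to the mark by the handle and kept there (value of joint clamp between 0.031 and 0.039 m and y of carriage_index in the frame of pointer_tip between -0.003 and 0.003 m and contact force between the fingers and clamp above 4 N), for 0.5 s.
At the end, for the whole second after the job is handed in: The index blade is in line with the pointer blade within 3 mm along the jig's y, the clamp is pulled out to the mark within 4 mm and stands still there, gripped by the fingers (more than 4 N between fingers and clamp) with no other object wedging it, and the wheel is let go (all of step 3 and linear speed of clamp below 0.01 m/s and contact force between the fingers and wheel below 0.5 N and contact force between clamp and board below 0.5 N and contact force between clamp and glue below 0.5 N and contact force between clamp and pencil below 0.5 N); the arm keeps its last pose, push and grip.
It fails at once if the board is moved by more than 30 mm (distance of board from where it was at the start of the episode above 0.03 m).
It fails at once if the glue is moved by more than 30 mm (distance of glue from where it was at the start of the episode above 0.03 m).
It fails at once if the pencil is moved by more than 30 mm (distance of pencil from where it was at the start of the episode above 0.03 m).
It also fails if it takes over 51 s, if anything falls off the work surface, if the arm or the gripper's body presses on something with over 40 N, if the wrist force passes 120 N, or if a joint passes its speed limit or range.

## Robot

A 7-joint arm with a two-finger parallel gripper is mounted at the origin on the work surface. World frame = base frame: x ahead of the robot, y to its left, z up, the work surface at z = 0. Lengths are in mm, angles in rad, forces in N, time in s.
With the tool pointing down it reaches from about 425 to 825 mm from the base axis. Payload 3.6 kg.
Tool frame: the origin (TCP) lies at the very end of the fingers, on their centre line; the grasp point (between the pads) lies 19 mm behind it (r.tcp_to_grasp is the distance from the TCP to the grasp point, in mm); z points along the fingers, y is the direction in which the jaws open and shut (so a half turn about z gives the same grasp; the last joint's range is limited). The gripper opens to 85 mm and grips with 20 to 120 N. Pads are 22 mm wide; open, the fingers measure 114 mm over their backs; the gripper's body (76 mm by 85 mm) begins 54 mm behind the grasp point. The pads swing forward as they close: fully open they stand 13 mm farther back than shut.
Start: joints at [-1.349, 0.615, -0.013, 1.423, 0.008, 1.103, -0.04], TCP at [159.395, 630.124, 231.297] pointing down, gripper open.
Joint ranges: [-3.12, 3.12], [-0.3, 2.06], [-1.34, 1.32], [0.26, 2.42], [-1.36, 4.5], [0.01, 1.98], [-2.84, 2.84]. Speed limits (rad/s): [2.79, 2.79, 3.14, 3.14, 3.14, 3.14, 3.14].

## Interface

Orientations are given as a rotation vector (axis times angle).
In Python, from plant import sense, optics, r gives the robot as it stands.
- The arm moves only by the tool play_rows, never from a script. Its argument "series" is a list of rows, each a list of 3 entries, a list of its own where there are three numbers: the shift along the tool's x, y, z in cm, then the turn about the tool's z in degrees, then the opening, from -1 (shut) to 1 (fully open), so that 0 is half open. In form: [[[tx, ty, tz], turn, jaw], ...]. A call has 1 to 20 rows; each row shifts and turns the commanded pose from where the row before left it, along the tool's axes as they then stand; what a row does not reach is not made up. A row lasts 1/12 s, in which the tool goes at most 41.7 mm and 7.16 degrees, less where a joint would pass 70% of its speed; a pose out of reach is approached as far as the arm can. A call with a gripper value outside its range is refused whole. The fingers move at their own pace and stop on an object; "grip_force" is the grip in N (left out, the last holds). Time passes only in rows, so rows that do not move let the fingers close. It gives the time, the measured TCP pose, the force and the opening at its end, in the units of the state.
- sense(): the state, without advancing time (a new reading comes with each control period).
- optics.read_camera(name): name is "side" or "top" or "wrist"; returns a dict with "image" (480x640x3 uint8, blue, green, red), "fx", "fy", "cx", "cy" (pixels), "R" (3x3) and "t" (3): a world point X has camera coordinates R X + t; the wrist camera has in their place "hand_eye" (4x4, takes a point from camera to tool coordinates, whose origin is the TCP and whose axes are the flange's). Camera axes: x right, y down, z forward; pixel columns grow to the right and rows downward; lengths in mm; the calibration is good to about 2 mm. A picture is of the moment at which its call begins: read the wrist's pose just before it. There is no depth.
- r.job_done(): hands the job in, once; it reports no verdict.
The state is a dict: "clock": time; "joints": joint angles; "joint_vel": joint speeds; "tau": joint torques, N m; "eef_pos": TCP position; "eef_rot": TCP orientation; "force": force on the tool from outside, world axes, zero at the start; "wrist_torque": the same for the moment, N m; "grip_width": finger opening in mm.
Only numpy, scipy, OpenCV 4.12 (cv2) and the standard library are available. Lean on these libraries where they do the work, as an engineer would, in place of code of your own. Each camera call takes 0.05 s, during which the arm holds its last target. There are 200 camera calls.

## Working session

There is one attempt and no reset: what is moved stays moved. The work goes in short steps, Python scripts to look and compute and a tool call to move; the robot and the scene stay as the last step left them, time stands still between calls to the robot, and variables do not carry over. Pictures are saved under pics/ and viewed, about 8 in all and at most 12, crops included, and the job is handed in when it is done.

Besides the shell and the picture viewer there is one more tool, called after "Call:" as a command line: name --argument value ..., lists and objects as JSON in quotes. play_rows: Moves the arm, as the interface text tells. Its arguments: {"type":"object","properties":{"series":{"type":"array","items":{"type":"array"}},"grip_force":{"type":"number"}},"required":["series"]}

```bash
mkdir -p pics; cat > h.py <<'E'
import numpy as np,cv2
from plant import sense,optics,r
from scipy.spatial.transform import Rotation as Ro
def grab(n):
    s=sense(); c=optics.read_camera(n)
    if n=="wrist":
        T=np.eye(4);T[:3,:3]=Ro.from_rotvec(s["eef_rot"]).as_matrix();T[:3,3]=s["eef_pos"]
        M=np.linalg.inv(T@np.array(c["hand_eye"]));c["R"],c["t"]=M[:3,:3],M[:3,3]
    c["R"]=np.array(c["R"]);c["t"]=np.array(c["t"]).ravel()
    return c
def ray(c,u,v):
    d=c["R"].T@np.array([(u-c["cx"])/c["fx"],(v-c["cy"])/c["fy"],1]);return -c["R"].T@c["t"],d
def onz(c,u,v,z):
    o,d=ray(c,u,v);return o+d*(z-o[2])/d[2]
def proj(c,X):
    p=c["R"]@np.array(X,float)+c["t"];return p[0]/p[2]*c["fx"]+c["cx"],p[1]/p[2]*c["fy"]+c["cy"]
E
python3 - <<'E'
from h import *
import pickle
s=sense();print({k:np.round(v,3) for k,v in s.items()})
print(Ro.from_rotvec(s["eef_rot"]).as_matrix().round(3))
for n in("top","side"):
    c=grab(n);cv2.imwrite(f"pics/{n}0.png",c["image"]);pickle.dump(c,open(n+"0.pkl","wb"))
    print(n,(-c["R"].T@c["t"]).round(),c["R"].round(2),c["fx"])
E
```

```text
{'clock': np.float64(0.0), 'joints': array([-1.35 ,  0.616, -0.013,  1.425,  0.008,  1.103, -0.04 ]), 'joint_vel': array([-0.001,  0.   ,  0.001,  0.   ,  0.001,  0.   , -0.001]), 'tau': array([ 1.0000e-03, -4.6924e+01,  2.6000e-01, -1.7103e+01,  1.0000e-02,
        1.0000e-02,  0.0000e+00]), 'eef_pos': array([159.201, 629.389, 230.097]), 'eef_rot': array([-0.388, -3.117,  0.004]), 'force': array([-0.558, -0.083,  0.467]), 'wrist_torque': array([0.009, 0.031, 0.001]), 'grip_width': np.float64(85.113)}
[[-0.969  0.245 -0.001]
 [ 0.245  0.969 -0.003]
 [-0.    -0.003 -1.   ]]
top [ 497.   32. 1233.] [[-0.03 -1.   -0.02]
 [-1.    0.03 -0.09]
 [ 0.09  0.02 -1.  ]] 579.6503456726352
side [ 337. -637.  574.] [[ 0.94 -0.35 -0.02]
 [-0.22 -0.53 -0.82]
 [ 0.28  0.77 -0.58]] 551.0012813376728
```

View pics/top0.png

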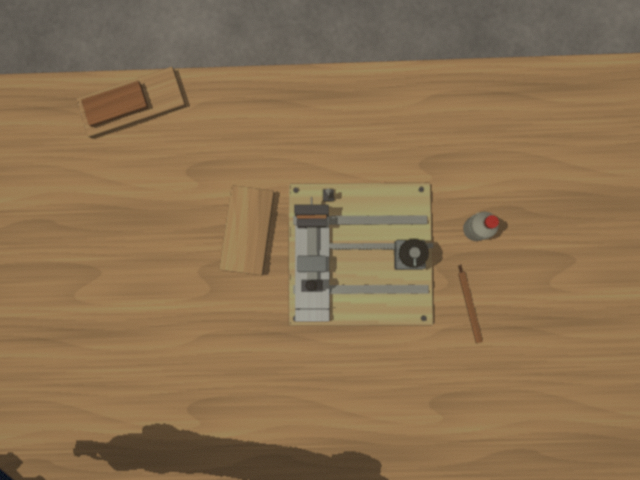

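View pics/side0.png

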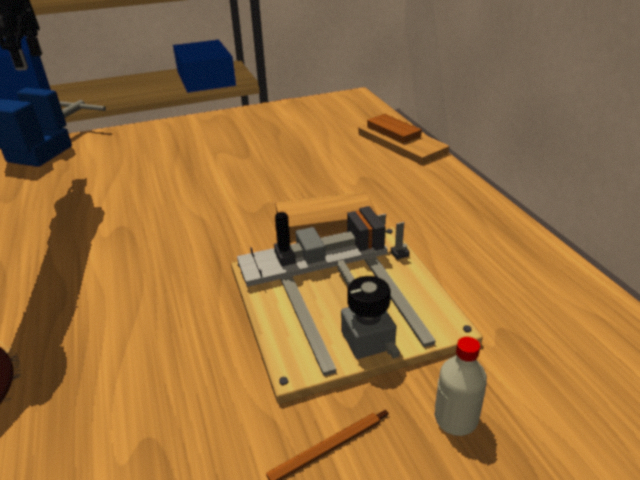

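```bash
cat >> h.py <<'E'
def tri(a,b):
    (o1,d1),(o2,d2)=a,b
    A=np.stack([d1,-d2],1);k=np.linalg.lstsq(A,o2-o1,rcond=None)[0]
    p,q=o1+d1*k[0],o2+d2*k[1];return (p+q)/2,np.linalg.norm(p-q)
E
python3 - <<'E'
from h import *
import pickle
t=pickle.load(open("top0.pkl","rb"));s=pickle.load(open("side0.pkl","rb"))
for uv in[(291,185),(431,184),(433,324),(290,324)]:print(onz(t,*uv,18).round(1))
print("wheel top",tri(ray(t,413.5,252),ray(s,369.5,285)))
print("handle top",tri(ray(t,312,284),ray(s,282,213)))
a=cv2.resize(t["image"][175:330,280:440],None,fx=5,fy=5,interpolation=cv2.INTER_CUBIC)[:,:400]
b=cv2.resize(s["image"][200:300,235:415],None,fx=4,fy=4,interpolation=cv2.INTER_CUBIC)[:,:]
a=cv2.resize(a,None,fx=.75,fy=.75)
cv2.imwrite("pics/crop_s.png",b)
E
```

```text
[724.2 105.6  18. ]
[ 717.5 -190.7   18. ]
[ 424.4 -182.    18. ]
[431.5 114.1  18. ]
wheel top (array([ 570.13591658, -134.31879961,  114.63614207]), np.float64(3.7480875228068062))
handle top (array([512.66863504,  62.98203603, 124.62986944]), np.float64(1.7428393902719173))
```

View pics/crop_s.png

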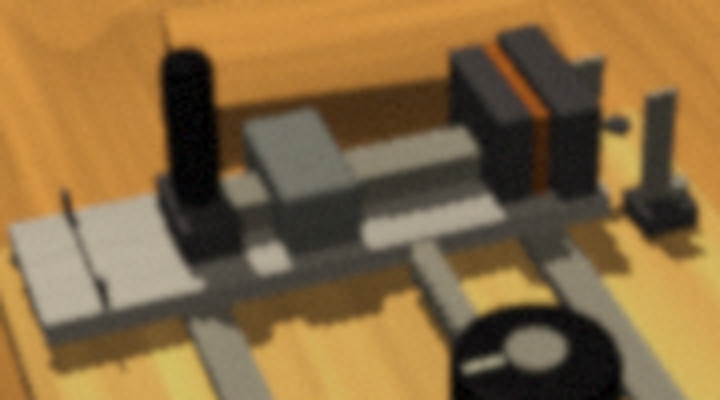

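Call:
play_rows --series '[[[-2.5,-2.7,0],0,1],[[-2.5,-2.7,0],0,1],[[-2.5,-2.7,0],0,1],[[-2.5,-2.7,0],0,1],[[-2.5,-2.7,0],0,1],[[-2.5,-2.7,0],0,1],[[-2.5,-2.7,0],0,1],[[-2.5,-2.7,0],0,1],[[-2.5,-2.7,0],0,1],[[-2.5,-2.7,0],0,1],[[-2.5,-2.7,0],0,1],[[-2.5,-2.7,0],0,1],[[-2.5,-2.7,0],0,1],[[-2.5,-2.7,0],0,1],[[-2.5,-2.7,0],0,1],[[-2.5,-2.7,0],0,1],[[-2.5,-2.7,0],0,1],[[-2.5,-2.7,0],0,1],[[-2.5,-2.7,0],0,1],[[-2.5,-2.7,0],0,1]]'

```text
clock: 1.77
eef_pos: [512.0, -17.7, 231.1]
eef_rot: [-0.388, -3.117, -0.0]
force: [0.8, -0.1, 0.7]
grip_width: 85.4
```

```bash
cat > look.py <<'E'
import sys
from h import *
n=sys.argv[1]
s=sense();print(s["joints"].round(2),s["eef_pos"].round(1));print(Ro.from_rotvec(s["eef_rot"]).as_matrix().round(3))
c=grab("wrist");cv2.imwrite(f"pics/{n}.png",c["image"])
import pickle;pickle.dump(c,open(n+".pkl","wb"))
print([np.round(proj(c,X)) for X in ([570,-134,114],[513,63,124])])
E
python3 look.py w1
```

```text
[-0.11  0.4   0.14  1.82 -0.07  0.92  1.39] [512.  -17.7 231.1]
[[-0.969  0.245 -0.001]
 [ 0.245  0.969  0.   ]
 [ 0.001 -0.    -1.   ]]
[array([199., 321.]), array([419., 207.])]
```

View pics/w1.png

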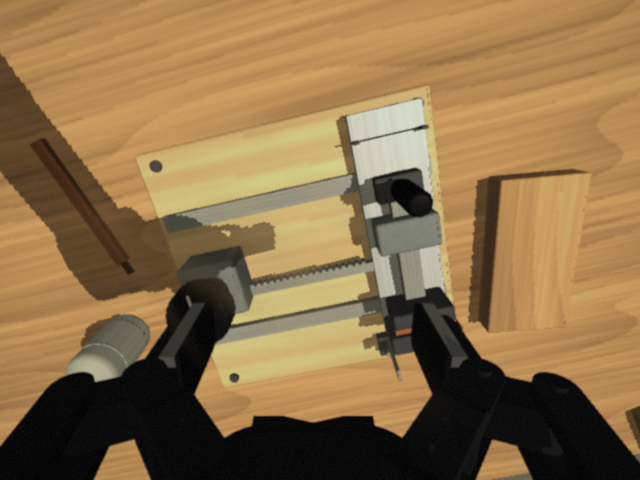

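Call:
play_rows --series '[[[-2.1,-2.5,0],0,1],[[-2.1,-2.5,0],0,1],[[-2.1,-2.4,0],0,1],[[-2.1,-2.4,0],0,1],[[0,0,1],-7,1],[[0,0,1],-7,1],[[0,0,1],-7,1],[[0,0,1],-7,1],[[0,0,1],-7,1],[[0,0,1],-7,1],[[0,0,0.5],0,1],[[0,0,0],0,1]]'

```text
clock: 2.82
eef_pos: [567.9, -131.4, 164.7]
eef_rot: [0.749, -3.048, -0.003]
force: [-0.1, 0.3, 0.1]
grip_width: 85.3
```

```bash
python3 look.py w2
```

```text
[ 0.22  0.58 -0.05  1.7   0.04  0.86  2.21] [ 567.9 -131.4  164.7]
[[-0.886 -0.464 -0.004]
 [-0.464  0.886  0.001]
 [ 0.003  0.003 -1.   ]]
[array([308., 262.]), array([633., 329.])]
```

View pics/w2.png

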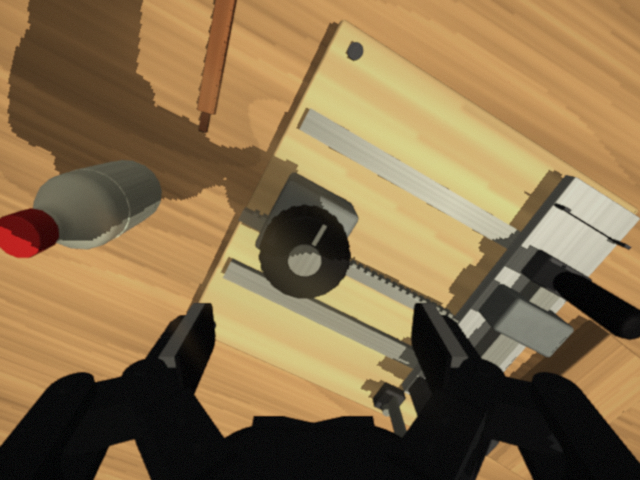

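```bash
cat > m.py <<'E'
from h import *
import pickle
L=lambda n:pickle.load(open(n+".pkl","rb"))
def multi(*rs):
    A=np.zeros((3,3));b=np.zeros(3)
    for o,d in rs:
        d=d/np.linalg.norm(d);P=np.eye(3)-np.outer(d,d);A+=P;b+=P@o
    X=np.linalg.solve(A,b);return X,[np.linalg.norm(np.cross(X-o,d/np.linalg.norm(d))) for o,d in rs]
E
python3 - <<'E'
from m import *
t,s,w=L("top0"),L("side0"),L("w2")
g=cv2.cvtColor(t["image"],cv2.COLOR_BGR2GRAY)[235:272,390:435]
m=(g<35).astype(np.uint8);x,y,ww,hh=cv2.boundingRect(m);print("top rim",x+390,y+235,ww,hh)
print(multi(ray(t,413.5,252.5),ray(s,369,286.8),ray(w,305,260)))
print(multi(ray(t,413.5,252.5),ray(w,305,260)))
for z in(105,115):print(onz(w,305,260,z),onz(t,413.5,252.5,z),onz(s,369,286.8,z))
E
```

```text
top rim 390 235 0 0
(array([ 569.49501412, -135.16084817,  112.39698052]), [np.float64(2.27503515944708), np.float64(1.5207727659272128), np.float64(0.8709397108650418)])
(array([ 568.59478944, -134.95164606,  113.06497434]), [np.float64(1.5334338667983989), np.float64(1.5334338667983034)])
[ 572.88989429 -134.53825427  105.        ] [ 568.01648319 -135.03872391  105.        ] [ 574.80153431 -127.32598406  105.        ]
[ 569.00590425 -136.32743932  115.        ] [ 567.38300693 -133.56262919  115.        ] [ 569.72111858 -138.1995193   115.        ]
```

Call:
play_rows --series '[[[0,-0.4,1.5],0,1],[[0,0,2],0,1],[[0,0,2],0,1],[[0,0,1.5],0,1],[[0,0,1],0,1],[[0,0,0.5],0,1],[[0,0,0],0,1],[[0,0,0],0,0],[[0,0,0],0,-0.5],[[0,0,0],0,-0.5],[[0,0,0],0,-0.5],[[0,0,0],0,-0.5],[[0,0,0],0,-0.5],[[0,0,0],0,-0.5]]' --grip_force 50

```text
clock: 4.03
eef_pos: [571.7, -135.2, 82.8]
eef_rot: [-0.754, 3.048, -0.001]
force: [-1.9, 0.9, 5.4]
grip_width: 55.1
```

Call:
play_rows --series '[[[0,0,0],5,-0.5],[[0,0,0],6,-0.5],[[0,0,0],6,-0.5],[[0,0,0],6,-0.5],[[0,0,0],6,-0.5],[[0,0,0],6,-0.5],[[0,0,0],6,-0.5],[[0,0,0],6,-0.5],[[0,0,0],6,-0.5],[[0,0,0],6,-0.5],[[0,0,0],6,-0.5],[[0,0,0],6,-0.5],[[0,0,0],6,-0.5],[[0,0,0],6,-0.5],[[0,0,0],6,-0.5],[[0,0,0],6,-0.5],[[0,0,0],0,-0.5]]'

```text
clock: 5.45
eef_pos: [570.5, -138.9, 82.8]
eef_rot: [1.745, 2.609, -0.006]
force: [-3.1, -4.4, 6.4]
grip_width: 54.6
```

```bash
cat > two.py <<'E'
import sys,pickle
from h import *
n=sys.argv[1]
im=[]
s=sense();print(s["joints"].round(2),s["eef_pos"].round(1),s["force"].round(1));print(Ro.from_rotvec(s["eef_rot"]).as_matrix().round(3))
for k,(y,x) in(("top",(180,280)),("side",(195,310))):
    c=grab(k);pickle.dump(c,open(k+n+".pkl","wb"));im.append(cv2.resize(c["image"][y:y+60,x:x+100],None,fx=8,fy=5*8/8,interpolation=cv2.INTER_CUBIC) if 0 else cv2.resize(c["image"][y:y+72,x:x+96],(800,600) if 0 else (400,300),interpolation=cv2.INTER_CUBIC))
cv2.imwrite(f"pics/two{n}.png",cv2.resize(np.hstack(im),None,fx=1,fy=1))
E
python3 two.py 1
```

```text
[-0.06  0.73  0.43  1.78 -0.43  0.72  0.99] [ 570.5 -138.9   82.8] [-3.1 -4.4  6.4]
[[-0.382  0.924  0.001]
 [ 0.924  0.382 -0.005]
 [-0.005 -0.001 -1.   ]]
```

View pics/two1.png

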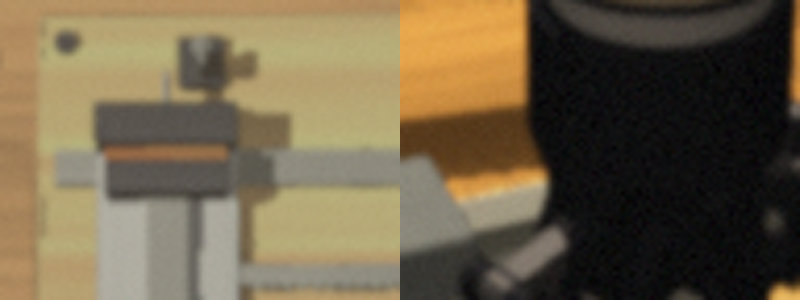

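Call:
play_rows --series '[[[0,0,0],5,-0.5],[[0,0,0],6,-0.5],[[0,0,0],6,-0.5],[[0,0,0],6,-0.5],[[0,0,0],6,-0.5],[[0,0,0],6,-0.5],[[0,0,0],6,-0.5],[[0,0,0],6,-0.5],[[0,0,0],6,-0.5],[[0,0,0],6,-0.5],[[0,0,0],6,-0.5],[[0,0,0],6,-0.5],[[0,0,0],6,-0.5],[[0,0,0],6,-0.5],[[0,0,0],6,-0.5],[[0,0,0],0,-0.5]]'

```text
clock: 6.88
eef_pos: [567.0, -137.4, 82.8]
eef_rot: [3.076, 0.638, -0.01]
force: [-9.7, -1.2, 11.5]
grip_width: 54.8
```

```bash
python3 two.py 2; python3 - <<'E'
from m import *
a=[L("top"+k)["image"][195:215,:] for k in "012"]
# carriage-fixed dark clamp jaw rows: print edges
im=[L("top"+k)["image"][180:252,280:376] for k in "12"]
cv2.imwrite("pics/t12.png",np.hstack([cv2.resize(i,(400,300),interpolation=cv2.INTER_CUBIC) for i in im]))
for k in "012":
    g=cv2.cvtColor(L("top"+k)["image"],cv2.COLOR_BGR2GRAY).astype(float)
    row=g[208:211,285:345].mean(0);print(k,row.astype(int))
E
```

```text
[-0.29  0.86  0.85  1.79 -0.81  0.9  -0.22] [ 567.  -137.4   82.8] [-9.7 -1.2 11.5]
[[ 0.917  0.398 -0.006]
 [ 0.398 -0.917 -0.001]
 [-0.006 -0.001 -1.   ]]
0 [119 120 120 126 136 142 144 142 128  99  76  74  75  74  75  74  74  75
  74  75  73  73  74  74  74  72  72  76  73  73  75  72  74  74  73  73
  72  74  72  73  73  72  71  74  83  89  90  89  91  91  89  91  90  90
  90  89  99 119 138 145]
1 [137 138 137 144 157 163 164 165 164 165 164 165 166 165 164 162 154 125
  95  85  83  86  86  87  84  85  86  85  86  84  84  85  84  85  84  85
  84  85  86  85  83  86  85  84  85  85  84  84  84  84  82  84  91 100
 101 103 104 105 103 104]
2 [142 141 142 149 162 170 170 171 171 170 170 170 171 170 170 170 171 171
 171 170 171 170 171 169 154 117  91  88  88  90  88  89  87  89  89  87
  87  88  89  87  88  87  88  88  88  86  87  87  87  87  87  88  87  87
  87  87  87  86  84  88]
```

View pics/t12.png

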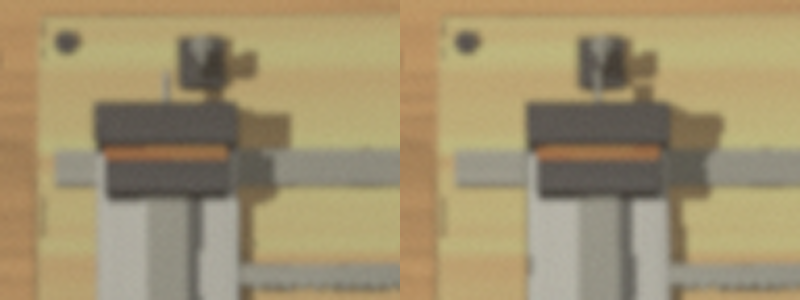

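```bash
python3 - <<'E'
from m import *
for k in "12":
    im=L("top"+k)["image"].astype(int)
    for r in(188,190,192,194,196,198,200,202):print(k,r,im[r-1:r+1,314:340].sum(2).mean(0).astype(int))
E
```

```text
1 188 [461 458 461 459 461 462 462 458 445 427 422 419 429 433 433 420 401 402
 407 421 438 449 460 463 459 462]
1 190 [472 466 468 469 469 471 471 451 392 327 289 319 366 390 382 351 314 277
 272 295 331 381 443 474 472 471]
1 192 [480 482 479 476 482 480 480 456 388 293 255 290 338 367 363 312 265 225
 218 243 298 360 434 451 430 413]
1 194 [479 475 475 477 479 480 475 450 387 296 253 251 271 317 324 261 198 185
 190 226 279 311 335 335 317 304]
1 196 [469 466 468 468 466 459 458 441 378 295 252 250 254 254 246 206 182 177
 186 209 253 281 292 292 289 288]
1 198 [454 454 455 453 450 437 420 414 364 290 246 255 252 241 217 191 191 192
 195 209 247 279 301 306 307 310]
1 200 [454 451 455 454 452 420 396 409 373 302 255 242 237 230 223 213 211 219
 222 242 288 347 401 426 426 428]
1 202 [457 455 453 454 452 425 404 430 429 398 369 353 344 341 319 274 245 240
 251 315 394 432 452 459 453 459]
2 188 [475 477 476 479 476 478 478 473 458 439 434 434 441 451 449 431 418 414
 420 435 457 465 474 480 481 477]
2 190 [481 485 489 485 488 488 484 465 407 335 302 327 375 403 397 362 326 285
 275 305 342 400 460 487 488 488]
2 192 [495 499 499 493 495 496 498 468 402 304 265 291 353 387 375 324 272 231
 225 255 298 373 441 466 438 430]
2 194 [493 494 496 494 495 496 493 467 401 301 256 266 282 323 338 268 207 194
 197 232 285 322 346 345 325 312]
2 196 [483 483 484 485 485 484 485 458 392 307 261 261 271 287 268 215 186 188
 190 222 262 292 300 300 298 301]
2 198 [471 474 473 472 469 474 466 448 383 300 259 269 313 331 271 207 204 203
 197 212 253 288 306 316 317 317]
2 200 [469 470 469 468 471 468 467 446 387 309 258 256 309 347 293 239 238 238
 244 257 292 325 358 366 366 372]
2 202 [473 474 471 470 471 472 471 467 447 409 381 360 367 382 362 354 365 372
 382 396 422 406 339 301 298 307]
```

Call:
play_rows --series '[[[0,0,0],4,-0.5],[[0,0,0],3,-0.5],[[0,0,0],0,-0.5],[[0,0,0],0,-0.5],[[0,0,0],0,1],[[0,0,0],0,1],[[0,0,0],0,1],[[0,0,0],0,1],[[0,0,-1],0,1],[[0,0,-2],0,1],[[0,0,-3],0,1],[[0,0,-3],0,1],[[0,0,-1],-7,1],[[0,0,0],-7,1],[[0,0,0],-7,1],[[0,0,0],-7,1],[[0,0,0],-7,1],[[0,0,0],-7,1],[[0,0,0],-7,1],[[0,0,0],-7,1]]'

```text
clock: 8.65
eef_pos: [571.2, -135.3, 182.1]
eef_rot: [2.522, 1.871, 0.001]
force: [0.5, -0.3, -0.3]
grip_width: 85.3
```

```bash
python3 - <<'E'
from m import *
s=sense();print(s["clock"],s["grip_width"],s["force"].round(1),s["joints"].round(2),s["eef_pos"].round(1));print(Ro.from_rotvec(s["eef_rot"]).as_matrix().round(3))
for n in("top","side","wrist"):
    c=grab(n);pickle.dump(c,open(n+"3.pkl","wb"))
    if n=="top":
        im=c["image"].astype(int)
        for r in(190,192,194,196,198,200,202):print(r,im[r-1:r+1,320:336].sum(2).mean(0).astype(int))
S=L("side3")["image"][180:300,230:420];W=L("wrist3")["image"]
cv2.imwrite("pics/s3.png",cv2.resize(S,None,fx=4,fy=4,interpolation=cv2.INTER_CUBIC))
E
```

```text
8.65 85.32495083096981 [ 0.5 -0.3 -0.3] [-0.23  0.66  0.72  1.69 -0.51  0.98  0.38] [ 571.2 -135.3  182.1]
[[ 0.29   0.957  0.001]
 [ 0.957 -0.29  -0.001]
 [-0.     0.001 -1.   ]]
190 [468 449 396 325 297 319 365 390 387 350 313 277 270 297 336 386]
192 [480 453 389 298 257 288 342 373 363 315 270 228 220 242 292 361]
194 [480 453 388 297 249 252 272 319 325 263 198 189 196 221 282 313]
196 [471 448 381 293 254 253 259 274 270 216 186 183 188 212 250 281]
198 [462 432 369 292 255 254 278 321 333 262 202 188 193 213 245 279]
200 [455 435 379 296 254 248 279 347 370 304 240 235 235 250 291 345]
202 [458 454 430 401 367 355 360 389 408 379 359 362 371 384 415 433]
```

View pics/s3.png

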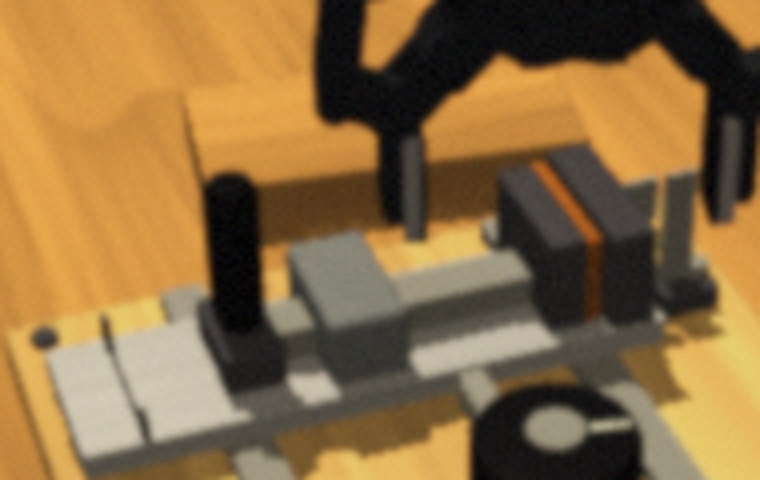

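```bash
python3 - <<'E'
from m import *
t,s,w=L("top3"),L("side3"),L("wrist3")
im=t["image"].astype(int).sum(2)[272:300,316:344]
for r in im[::1]:print(*r)
for z in(115,125,130):print(z,onz(s,287.8,226,z).round(1))
print([np.round(proj(c,[512,29.5,124]),1) for c in(t,s,w)])
E
```

```text
409 410 409 415 409 411 421 412 387 385 386 384 391 381 386 389 362 317 277 278 318 371 402 399 410 423 452 476
475 481 480 481 479 481 475 455 431 418 415 414 411 412 415 413 403 346 305 299 357 438 469 473 476 485 493 487
504 508 508 506 505 509 498 476 436 427 426 425 424 423 423 425 409 357 312 309 373 457 498 504 505 501 506 495
509 514 513 512 517 514 505 473 438 427 423 425 419 427 423 425 411 364 310 321 395 475 503 509 512 509 505 494
518 511 517 516 513 517 502 466 441 428 425 424 415 429 424 422 415 357 323 342 420 483 503 507 509 510 503 497
510 512 517 511 517 515 505 473 440 423 425 424 420 421 424 426 403 364 319 332 405 476 500 507 509 510 490 468
505 506 488 477 474 476 470 441 407 402 394 391 389 395 396 396 384 336 302 299 354 432 462 473 479 475 451 406
505 475 424 391 374 374 365 346 326 319 311 307 299 310 314 315 307 275 246 243 276 322 362 383 394 395 368 338
490 435 346 295 286 288 283 264 250 231 217 207 203 210 219 217 224 218 199 198 212 222 258 288 320 319 317 308
474 395 305 265 254 266 256 245 212 183 171 161 164 161 157 177 179 184 183 182 190 190 216 
[... 1475 characters left out ...]

525 528 526 524 526 527 533 525 516 520 520 525 529 521 524 523 514 516 520 525 521 511 516 518 520 517 516 509
526 524 528 532 527 532 533 517 514 518 522 519 524 524 529 529 514 510 519 521 517 511 518 514 517 519 522 508
529 529 530 529 528 533 532 525 518 517 521 525 527 526 530 525 522 516 524 523 515 513 515 520 517 520 518 506
528 526 527 529 528 533 531 522 521 519 521 524 529 521 526 524 523 522 521 520 519 514 516 516 523 522 519 509
524 529 531 529 529 538 531 522 524 518 515 522 528 525 530 530 524 517 519 527 518 515 510 516 519 524 523 514
115 [514.8  38.9 115. ]
125 [510.9  24.1 125. ]
130 [508.9  16.8 130. ]
[array([329.7, 283.5]), array([287.5, 224.6]), array([98.5, -5.6])]
```

Call:
play_rows --series '[[[2.83,-2.11,0],0,1],[[2.83,-2.11,0],0,1],[[2.83,-2.11,0],0,1],[[2.83,-2.11,0],0,1],[[2.83,-2.11,0],0,1],[[0,0,1],-5,1],[[0,0,0.7],-5,1],[[0,0,0],-5,1],[[0,0,0],0,1]]'

```text
clock: 9.55
eef_pos: [511.9, 31.5, 164.3]
eef_rot: [-2.264, -2.178, 0.001]
force: [-0.2, -0.9, -1.0]
grip_width: 85.5
```

```bash
python3 look.py w4; python3 -c "
from m import *
w=L('w4');print(proj(w,[511,31,124]),proj(w,[511,31,100]))"
```

```text
[-0.54  0.57  0.67  1.91 -0.47  0.82  0.34] [511.9  31.5 164.3]
[[ 0.039  0.999 -0.   ]
 [ 0.999 -0.039 -0.   ]
 [-0.    -0.    -1.   ]]
[array([398., 460.]), array([312., 216.])]
(np.float64(310.7783274136638), np.float64(269.3254420403805)) (np.float64(310.96082436933693), np.float64(253.6275253466705))
```

View pics/w4.png

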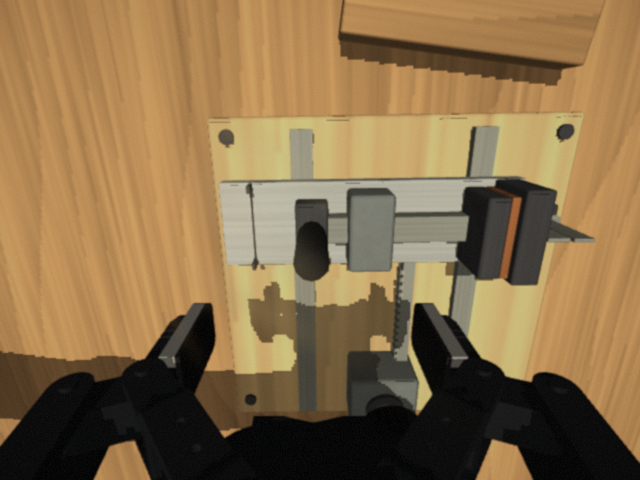

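Call:
play_rows --series '[[[0.15,0,1.5],0,1],[[0,0,2],0,1],[[0,0,2],0,1],[[0,0,1.5],0,1],[[0,0,0.8],0,1],[[0,0,0.4],0,1],[[0,0,0],0,0],[[0,0,0],0,-0.5],[[0,0,0],0,-0.9],[[0,0,0],0,-0.9],[[0,0,0],0,-0.9],[[0,0,0],0,-0.9],[[0,0,0],0,-0.9],[[0,0,0],0,-0.9],[[0,0,0],0,-0.9],[[0,0,0],0,-0.9]]' --grip_force 60

```text
clock: 10.93
eef_pos: [510.9, 32.9, 83.0]
eef_rot: [-2.262, -2.177, 0.001]
force: [-3.2, 0.4, 5.6]
grip_width: 20.2
```

Call:
play_rows --series '[[[0,-0.3,0],0,-0.9],[[0,-0.4,0],0,-0.9],[[0,-0.4,0],0,-0.9],[[0,-0.4,0],0,-0.9],[[0,-0.4,0],0,-0.9],[[0,-0.4,0],0,-0.9],[[0,-0.4,0],0,-0.9],[[0,-0.4,0],0,-0.9],[[0,-0.4,0],0,-0.9],[[0,0,0],0,-0.9],[[0,0,0],0,-0.9]]'

```text
clock: 11.85
eef_pos: [481.9, 33.5, 83.1]
eef_rot: [2.257, 2.173, 0.009]
force: [9.4, 0.2, -4.8]
grip_width: 20.3
```

```bash
python3 - <<'E'
from m import *
s=sense();print(s["grip_width"],s["force"].round(1),s["eef_pos"].round(1))
for n in("side","top"):
    c=grab(n);pickle.dump(c,open(n+"5.pkl","wb"))
im=L("top5")["image"].astype(int)
for r in(192,194,198,200):print(r,im[r-1:r+1,320:336].sum(2).mean(0).astype(int))
a=L("side5")["image"][220:300,225:325];b=L("side3")["image"][220:300,225:325]
cv2.imwrite("pics/s5.png",cv2.resize(a,None,fx=7,fy=7,interpolation=cv2.INTER_CUBIC))
E
```

```text
20.25785762335316 [ 9.4  0.2 -4.8] [481.9  33.5  83.1]
192 [463 437 368 286 242 271 325 360 355 301 250 214 209 231 278 345]
194 [454 434 366 283 244 238 260 306 315 247 183 182 181 215 265 301]
198 [435 415 354 278 239 240 263 309 316 246 192 183 189 201 234 267]
200 [437 417 359 291 242 238 264 329 360 292 230 219 224 240 280 331]
```

View pics/s5.png

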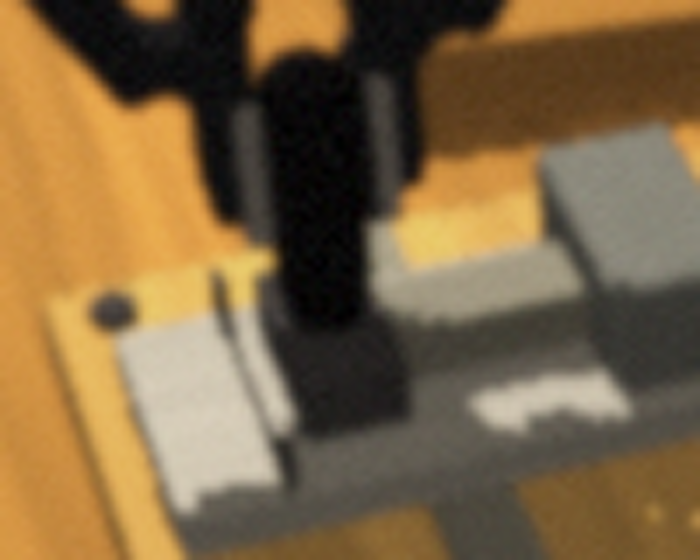

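```bash
python3 - <<'E'
from m import *
s5,s3=L("side5"),L("side3")
P=lambda c,u,v:onz(c,225+u/7,220+v/7,40)
f=lambda X:(X[0]-.026*X[1]).round(1)
for n,u,v in[("line",240,350),("line",275,435),("line",287,470),("foot",305,435),("foot",290,405),("foot",275,350)]:
    X=P(s5,u,v);print(n,X.round(1),f(X))
# scale check: carriage line and foot in side3 (crop 4x from 230,180)
Q=lambda u,v:onz(s3,230+u/4,180+v/4,40)
for n,u,v in[("line",143,430),("line",125,380),("foot",233,392),("foot",222,365)]:
    X=Q(u,v);print(n,X.round(1),f(X))
E
```

```text
line [464.9  46.3  40. ] 463.7
line [464.3  14.1  40. ] 463.9
line [463.5   1.5  40. ] 463.5
foot [470.4  11.6  40. ] 470.1
foot [470.1  22.9  40. ] 469.5
foot [472.2  43.3  40. ] 471.1
line [463.    0.8  40. ] 462.9
line [464.5  32.9  40. ] 463.7
foot [501.3   9.7  40. ] 501.1
foot [502.3  27.5  40. ] 501.6
```

Call:
play_rows --series '[[[0,-0.3,0],0,-0.9],[[0,-0.3,0],0,-0.9],[[0,0,0],0,-0.9],[[0,0,0],0,-0.9],[[0,0,0],0,-0.9],[[0,0,0],0,-0.9]]'

```text
clock: 12.45
eef_pos: [476.6, 33.6, 83.1]
eef_rot: [2.257, 2.172, 0.009]
force: [10.3, -1.2, -7.1]
grip_width: 20.5
```

```bash
python3 - <<'E'
from m import *
s=sense();print(s["grip_width"],s["force"].round(1),s["eef_pos"].round(1),s["eef_rot"].round(3))
for n in("side","top"):
    c=grab(n);pickle.dump(c,open(n+"6.pkl","wb"))
im=L("top6")["image"].astype(int)
for r in(192,194,198,200):print(r,im[r-1:r+1,320:336].sum(2).mean(0).astype(int))
a=L("side6")["image"][235:295,235:295]
cv2.imwrite("pics/s6.png",cv2.resize(a,None,fx=10,fy=10,interpolation=cv2.INTER_CUBIC))
E
```

```text
20.50355639249999 [10.3 -1.2 -7.1] [476.6  33.6  83.1] [2.257 2.172 0.009]
192 [460 441 372 286 246 276 325 357 352 301 260 213 207 232 280 348]
194 [458 436 373 283 242 242 263 303 311 247 187 178 181 216 264 298]
198 [434 412 351 280 243 246 268 309 316 253 191 186 186 201 234 268]
200 [437 417 359 285 244 240 265 329 358 285 231 224 225 232 275 325]
```

View pics/s6.png

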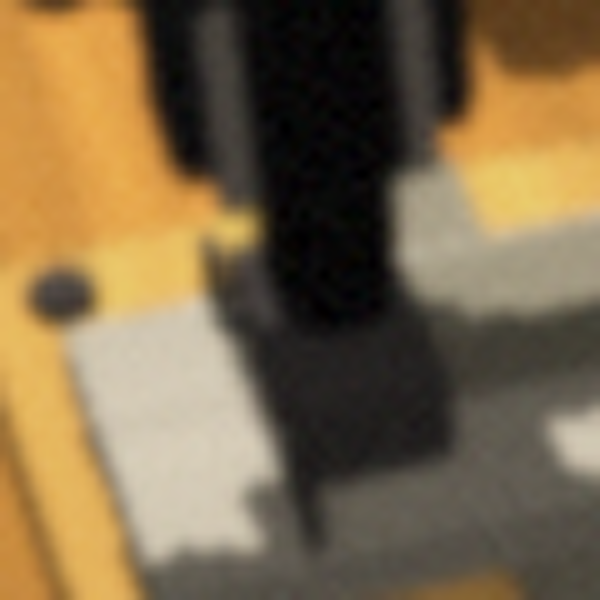

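```bash
python3 - <<'E'
from m import *
f=lambda X:(X[0]-.026*X[1]).round(1)
for n in"356":
    c=L("side"+n)
    # box right-bottom rear edge / foot tracking: match a foot patch between frames
p5=L("side5")["image"];p6=L("side6")["image"]
for u,v in[(318,485),(310,465),(300,440)]:
    X=onz(L("side6"),235+u/10,235+v/10,40);print(X.round(1),f(X))
for ref,x,y,w,h in(("side5",262,266,24,18),):
    T=cv2.resize(p5[y:y+h,x:x+w],None,fx=8,fy=8,interpolation=cv2.INTER_CUBIC)
    S=cv2.resize(p6[y-8:y+h+8,x-8:x+w+8],None,fx=8,fy=8,interpolation=cv2.INTER_CUBIC)
    _,s,_,l=cv2.minMaxLoc(cv2.matchTemplate(S,T,cv2.TM_CCOEFF_NORMED));d=np.array(l)/8-8;print(s,d)
    c=L("side6");A=onz(c,274,275,48);B=onz(c,274+d[0],275+d[1],48);print(B-A)
E
```

```text
[467.    9.4  40. ] 466.7
[467.1  14.6  40. ] 466.7
[467.3  21.1  40. ] 466.8
0.9736038446426392 [-4.125  1.75 ]
[-7.03973789 -1.73007226  0.        ]
```

Call:
play_rows --series '[[[0,0,0],0,-0.9],[[0,0,0],0,-0.9],[[0,0,0],0,-0.9],[[0,0,0],0,-0.9],[[0,0,0],0,-0.9],[[0,0,0],0,-0.9],[[0,0,0],0,-0.9],[[0,0,0],0,-0.9]]'

```text
clock: 13.22
eef_pos: [476.6, 33.6, 83.1]
eef_rot: [2.257, 2.172, 0.009]
force: [9.9, -0.5, -5.7]
grip_width: 20.5
```

```bash
python3 -c "
from h import *
s=sense();print(s['eef_pos'].round(1),s['force'].round(1),s['grip_width'])
r.job_done()"
```

```text
[476.6  33.6  83.1] [ 9.9 -0.5 -5.7] 20.53330540389462
the job is handed in; nothing more can be done
```

I turned the handwheel about 191° clockwise in one grip and let it go. I then gripped the clamp handle, pulled it to the mark and handed the job in at about 13 s with the handle still held. The arm never went near the board, glue bottle or pencil.

- **Index blade:** in the top view it is in line with the pointer blade to about 0.5 mm, and it stayed there after the pull.
- **Clamp:** the tool moved 34.3 mm and the image shows the foot moved 34.6 mm, against the 35 mm wanted. The pull of about 10 N held steady, and the tool stood still over the last 0.8 s.
- **One disagreement:** in the side view the raw gap between foot and mark still read about 3 mm. The same reading gave 38 mm instead of 35 mm with the clamp shut, so I took it as a reading bias.

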